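# Unhook the sample carrier from its dock

## Task

Unhook the sample carrier from the stage dock: take it by its upright handle, raise the handle end so that the carrier tilts back and its hook clears the lip, then draw it out through the gate and lay it gently, flat and upright, in the open tray. The gate is set to a different height each time and its keeper bar and lip are delicate, so feel your way and never force the carrier against the dock; leave everything else on the bench where it stands.

Things in the scene. Friction and masses are not known exactly. Their poses are not given: they have to be found in the camera images.
- dock: Fixed black-anodised stage dock with steel columns and roof bar. Origin: bench level, midway across, in the plane of the lip's inner face; +x points from the lip into the dock, z up; the carrier leaves towards -x. Base x 3 to 101 mm, 80 mm wide, floor 25 mm above the bench. Delicate: the carrier must not press on any part of it (gate, keeper, roof) with more than 20 N.
- dock_gate (a point): Point on the dock floor's level (z 25 mm) at the lip's inner face, dock axes. Two columns, 112 mm tall, at y 31 to 41 mm either side (x -10 to 6) clamp a gate: upright lip (x -5 to 0, 46 mm clear width) and a keeper bar whose underside is 33.5 mm above the lip's top. The gate's height is not measured: lip top 5 to 20 mm above the floor. Keeper: sprung, yields up 1 mm per 8 N after 1 N, at most 6 mm.
- dock_roof (a point): Front edge of the dock's fixed rigid roof bar, at its underside: dock x 80 mm, 10.5 mm above the dock floor, dock axes. The bar goes on to x 101 mm with an end wall at x 95 mm; the carrier's tongue lies under it, so the carrier cannot be lifted straight up. Low rails at y 22 mm either side.
- carrier: Loose aluminium sample carrier, 0.14 to 0.28 kg, lying level in the dock with the dock's axes, its toe 1.5 to 3 mm behind the lip. Origin: underside, midway across, front face of its hook toe; +x to its tongue, z up. Handle and 20 mm wide neck (x -60 to 0, z 22 to 30 mm) over the lip; toe (x 0 to 7, z 0 to 30, 36 mm wide) hanging behind the lip; plate x 7 to 67, z 12 to 20.
- carrier_handle (a point): Middle of the grip faces of the carrier's upright handle block (22 mm along x, 14 mm across y, z 30 to 72 mm in the carrier's frame; this point at x -48, z 58 mm). Grip it across y from above. Carrier axes.
- carrier_heel (a point): End of the tongue at its underside (x 86, z 0 mm in the carrier's frame; tongue x 66 to 86, 6 mm thick, 24 mm wide). The carrier tilts back, toe end up, about this edge. Neck meets keeper when the toe is about 1 to 3 mm above the lip; drawn from there along its own tilted -x axis it passes, clear of the columns after 110 mm. Carrier axes.
- carrier_mid (a point): Middle of the carrier's length (146 mm) at its underside (x 13.5, z 0 mm in its frame). It stands on its toe and on a foot (x 59 to 67 mm, sloping up forwards to x 48 mm). Carrier axes.
- tray_in (a point): Centre of the inner floor of the open tray, 5 mm above the bench; x along its long side, z up. Inside 202 x 102 mm.
- tray: Fixed open grey tray, 212 x 112 mm outside, walls 5 mm thick, rim 22 mm above the bench; origin under its centre at bench level, x along its long side. The carrier must not land on it with more than 40 N.
- objective: Bystander: brass microscope objective, 32 mm across, 44 mm tall. Origin: middle of its underside.
- vial: Bystander: amber glass vial, 28 mm across, 55 mm tall. Origin: middle of its underside.
- post: Bystander: steel post, 25 mm across, 75 mm tall. Origin: middle of its underside.
- driver: Bystander: screwdriver lying flat, 160 mm long. Origin: on its underside; handle towards -x.
- lens_ring: Bystander: black ring, 50 mm across, 12 mm high. Origin: middle of its underside.
- clamp_block: Bystander: aluminium block 50 x 35 x 30 mm. Origin: middle of its underside.
- mass_disc: Bystander: brass disc, 44 mm across, 18 mm high. Origin: middle of its underside.
There are look-alikes about, which are no part of the job. Of the things shaped like the dock, the black one is meant.

How it is judged:
On the way, in this order (a step that is already met when the one before it is completed fails the run):
1. the carrier is tilted back (over 3 degrees) with its tongue still in the dock (angle between carrier's own z axis and vertical above 0.052 rad and x of carrier in the frame of dock above -0.006 m), for 0.1 s.
2. the carrier has been drawn out through the gate (x of carrier in the frame of dock below -0.095 m and contact force between carrier and dock below 0.05 N), for 0.1 s.
At the end, for the whole second after the job is handed in: The carrier rests flat (within 3 degrees) and upright on the inner floor of the tray, inside its walls (its middle within 30 mm along and 34 mm across of the tray's centre, its underside within 4 mm of the floor), released and at rest (x of carrier_mid in the frame of tray_in between -0.03 and 0.03 m and y of carrier_mid in the frame of tray_in between -0.034 and 0.034 m and z of carrier_mid in the frame of tray_in between -0.003 and 0.004 m and angle between carrier's own z axis and vertical below 0.06 rad and linear speed of carrier below 0.02 m/s and angular speed of carrier below 0.1 rad/s); the robot touches nothing.
It fails at once if the carrier presses on the dock, its gate or its keeper with more than 20 N (contact force between carrier and dock above 20 N).
It fails at once if the carrier lands in the tray with more than 40 N (contact force between carrier and tray above 40 N).
It fails at once if a bystander is moved more than 30 mm (distance of any of objective, vial, post, driver, lens_ring, clamp_block, mass_disc from where it was at the start of the episode above 0.03 m).
It also fails if it takes over 70 s, if anything falls off the work surface, if the arm or the gripper's body presses on something with over 40 N, if the wrist force passes 120 N, or if a joint passes its speed limit or range.

## Robot

A 6-joint arm with a two-finger parallel gripper is mounted at the origin on the work surface. World frame = base frame: x ahead of the robot, y to its left, z up, the work surface at z = 0. Lengths are in m, angles in rad, forces in N, time in s.
With the tool pointing down it reaches from about 0.25 to 0.775 m from the base axis. Payload 4 kg.
Tool frame: the origin (TCP) lies between the finger pads; the fingertips stand manip.finger_overhang ahead of it and the grasp point (between the pads) lies 11 mm behind it (manip.finger_overhang is the distance from the TCP to the fingertips, in m); z points along the fingers, x is the direction in which the jaws open and shut, and the axes are right-handed (so a half turn about z gives the same grasp; the last joint's range is limited). The gripper opens to 94 mm and grips with 3 to 60 N. Pads are 16 mm wide; open, the fingers measure 119 mm over their backs; the gripper's body (75 mm by 177 mm) begins 78 mm behind the grasp point.
Start: joints at [1.086, 0.087, 1.371, -0, 1.684, -0.103], TCP at [0.205, 0.51, 0.214] pointing down, gripper open.
Joint ranges: [-3.1, 3.1], [-0.76, 2.03], [0.27, 2.55], [-1.08, 4.22], [0.17, 2.65], [-2.57, 2.57]. Speed limits (rad/s): [2.79, 2.79, 3.14, 3.14, 3.14, 3.14].

## Interface

Orientations are given as a unit quaternion [w, x, y, z].
In Python, from station import manip gives the robot as it stands.
- The arm moves only by the tool move_arm, never from a script. Its argument "plan" is a list that holds one entry, the list of rows, each a list of 7 numbers: the shift along the tool's x, y, z in cm, then the turn, a rotation vector about the tool's x, y, z in degrees, then the gripper's target within -1 to 1 (fully open at 1, half-way at 0, shut at -1). A call has exactly 8 rows; each row is the pose to reach, as a shift and turn from the pose measured when the call began, along the tool's axes at that moment; what a row does not reach only later rows make up. A row lasts 1/8 s, in which the tool goes at most 62.5 mm and 10.7 degrees, less where a joint would pass 70% of its speed; a pose out of reach is approached as far as the arm can. A call with a gripper value outside its range is refused whole. The fingers move at their own pace and stop on an object; "force" is the grip in N (left out, the last holds). Time passes only in rows, so rows that repeat a pose let the fingers close, or fill a call up. It gives the time, the measured TCP pose, the force and the opening at its end, in the units of the state.
- manip.get_state(): the state, without advancing time (a new reading comes with each control period).
- manip.grab_frame(name): name is "side" or "top"; returns (picture, depth): 480x640x3 uint8, red, green, blue; 480x640 float32, m along the optical axis (not along the pixel's ray), 0 where there is no reading.
- manip.camera_info(name): a dict with "intrinsics" (3x3 intrinsics, pixels), "camera_from_world" (4x4, takes a point from world to camera coordinates). Camera axes: x right, y up, looking along -z (the intrinsics and any distortion apply to the point x, -y, -z); pixel columns grow to the right and rows downward; lengths in m; the calibration is good to about 2 mm. A picture is of the moment at which its call begins. camera_info takes no time and is no camera call.
- manip.finish_job(): hands the job in, once; it reports no verdict.
The state is a dict: "t": time; "qpos": joint angles; "joint_vel": joint speeds; "tau": joint torques, N m; "eef_pos": TCP position; "orientation": TCP orientation; "wrist_force": force on the tool from outside, world axes, zero at the start; "wrist_torque": the same for the moment, N m; "opening": opening from 0.0 (shut) to 1.0 (fully open).
Only numpy, scipy, OpenCV 4.12 (cv2) and the standard library are available. Lean on these libraries where they do the work, as an engineer would, in place of code of your own. Each camera call takes 0.05 s, during which the arm holds its last target. There are 200 camera calls.

## Working session

There is one attempt and no reset: what is moved stays moved. The work goes in short steps, Python scripts to look and compute and a tool call to move; the robot and the scene stay as the last step left them, time stands still between calls to the robot, and variables do not carry over. Pictures are saved under pics/ and viewed, about 8 in all and at most 12, crops included, and the job is handed in when it is done.

Besides the shell and the picture viewer there is one more tool, called after "Call:" by a JSON object that holds its "method" and its "body". move_arm: Moves the arm, as the interface text tells. Its arguments: {"type":"object","properties":{"plan":{"type":"array"},"force":{"type":"number"}},"required":["plan"]}

```bash
ls; mkdir -p pics
cat > h.py <<'E'
import numpy as np, cv2
from station import manip
from scipy.spatial.transform import Rotation as R
def cloud(name):
    im,d=manip.grab_frame(name); ci=manip.camera_info(name)
    K=np.array(ci["intrinsics"]); T=np.linalg.inv(np.array(ci["camera_from_world"]))
    v,u=np.mgrid[:480,:640]
    x=(u-K[0,2])/K[0,0]*d; y=(v-K[1,2])/K[1,1]*d
    P=np.stack([x,-y,-d],-1)@T[:3,:3].T+T[:3,3]
    P[d==0]=np.nan
    return im,d,P
def rot(q): return R.from_quat([q[1],q[2],q[3],q[0]])
E
python3 - <<'E'
from h import *
for n in("top","side"):
    im,d,P=cloud(n); cv2.imwrite(f"pics/{n}0.png",im[:,:,::-1]); np.save(f"{n}0.npy",P)
    ci=manip.camera_info(n);print(n,{k:(np.round(v,3).tolist() if not isinstance(v,str) else v) for k,v in ci.items()})
print(manip.get_state(), manip.finger_overhang)
E
```

```text
pics
top {'intrinsics': [[555.391, 0.0, 316.384], [0.0, 555.391, 238.44], [0.0, 0.0, 1.0]], 'camera_from_world': [[0.018, -1.0, -0.009, 0.004], [0.985, 0.016, 0.174, -0.566], [-0.174, -0.012, 0.985, -1.027], [0.0, 0.0, 0.0, 1.0]]}
side {'intrinsics': [[505.051, 0.0, 309.062], [0.0, 505.051, 244.767], [0.0, 0.0, 1.0]], 'camera_from_world': [[-0.997, -0.076, 0.02, 0.544], [0.063, -0.619, 0.783, -0.083], [-0.047, 0.782, 0.621, -0.992], [0.0, 0.0, 0.0, 1.0]]}
{'t': 0.1, 'qpos': array([ 1.08587674e+00,  8.79032436e-02,  1.37205285e+00, -1.23710116e-05,
        1.68357420e+00, -1.03086827e-01]), 'joint_vel': array([ 0.00149693, -0.00103702, -0.00261888,  0.00226194,  0.00063283,
        0.00011382]), 'tau': array([ 1.88633334e-03, -3.41248763e+01, -3.03300333e+01,  7.19983620e-02,
        3.04760481e-02, -1.10895703e-04]), 'eef_pos': array([0.20473154, 0.50998786, 0.21243458]), 'orientation': array([ 4.62564683e-04,  8.28438851e-01,  5.60078683e-01, -8.51286954e-04]), 'wrist_force': array([0.2628225 , 0.49849418, 0.15869907]), 'wrist_torque': array([ 0.00089152,  0.01909971, -0.05321178]), 'opening': 0.999358747422802} 0.008
```

View pics/top0.png

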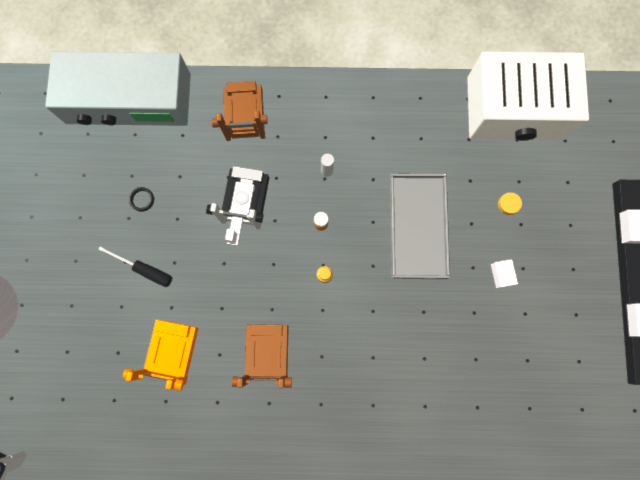

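View pics/side0.png

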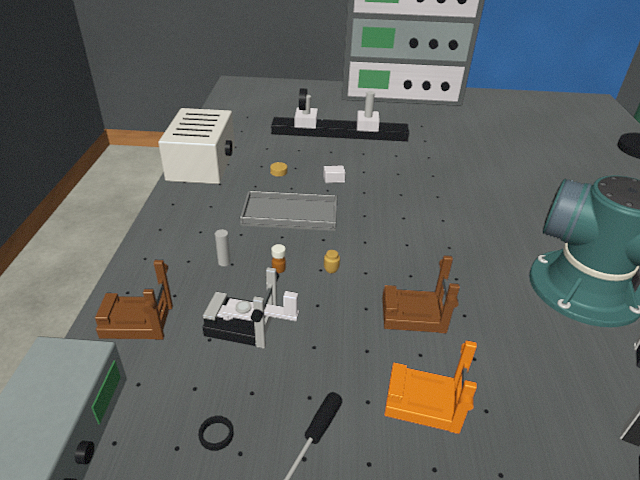

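The black dock is in the top picture at about (240,200). The handle end is near (233,237) and the roof near (246,174), so its +x runs up and slightly right. The tray is at about (420,226).

Run:
```python
from h import *
im=cv2.imread("pics/top0.png"); s=cv2.imread("pics/side0.png")
a=cv2.resize(im[155:255,195:285],None,fx=5,fy=5,interpolation=cv2.INTER_CUBIC)
b=cv2.resize(s[260:355,195:305],None,fx=3,fy=3,interpolation=cv2.INTER_CUBIC)
c=np.zeros((500,790,3),np.uint8); c[:500,:450]=a; c[:285,455:785]=b; cv2.imwrite("pics/crop1.png",c)
for n in("top","side"):
    P=np.load(f"{n}0.npy"); print(n)
    p=P[150:260,190:290] if n=="top" else P[255:360,190:310]
    p=p.reshape(-1,3); p=p[~np.isnan(p[:,0])]
    for lo,hi in((.015,.03),(.03,.05),(.05,.065),(.065,.09),(.09,.105),(.105,.13),(.13,.16)):
        q=p[(p[:,2]>lo)&(p[:,2]<hi)]
        if len(q)>4:
            r=cv2.minAreaRect((q[:,:2]*1000).astype(np.float32)); print(lo,hi,len(q),np.round(r[0],1),np.round(r[1],1),round(r[2],1),"z",np.round(np.percentile(q[:,2],[5,50,95]),4),np.round(q.mean(0),4))
P=np.load("top0.npy")
p=P[165:290,380:460].reshape(-1,3)
for lo,hi in((.002,.01),(.015,.03)):
    q=p[(p[:,2]>lo)&(p[:,2]<hi)]; r=cv2.minAreaRect((q[:,:2]*1000).astype(np.float32)); print("tray",lo,len(q),r,np.median(q[:,2]))
print("bench",np.nanmedian(P[290:310,300:400,2]))
```

```text
top
0.015 0.03 657 [651.2 161.7] [ 80.8 111.1] 82.1 z [0.0209 0.026  0.0293] [0.6576 0.1572 0.0258]
0.03 0.05 1051 [628.8 163.9] [ 79.2 157.8] 81.6 z [0.0318 0.044  0.0489] [0.6613 0.1596 0.0421]
0.05 0.065 387 [605.7 165.3] [ 73.  107.2] 48.9 z [0.0507 0.0549 0.0604] [0.6064 0.1671 0.0552]
0.065 0.09 221 [581.9 172.2] [107.   62.2] 82.6 z [0.0686 0.0818 0.0892] [0.5943 0.1712 0.0805]
0.09 0.105 227 [581.9 172.2] [106.2  61.8] 81.8 z [0.0912 0.0959 0.1009] [0.5855 0.1677 0.0961]
0.105 0.13 102 [604.1 168.5] [82.2 16.5] 80.6 z [0.107  0.1129 0.1158] [0.6043 0.1697 0.1125]
side
0.015 0.03 1052 [662.  104.6] [214.1 137. ] 89.8 z [0.0164 0.0244 0.029 ] [0.658  0.1622 0.0237]
0.03 0.05 1235 [647.1 121.1] [159.8 199.1] 15.6 z [0.0314 0.0425 0.049 ] [0.6587 0.1616 0.0411]
0.05 0.065 496 [604.3 170.7] [98.  72.5] 25.6 z [0.0504 0.0545 0.0631] [0.5983 0.1752 0.0549]
0.065 0.09 446 [603.1 175.4] [87.9 72.9] 37.8 z [0.0678 0.0802 0.0887] [0.5908 0.1749 0.0793]
0.09 0.105 312 [603.7 175.3] [85.  73.4] 38.8 z [0.0908 0.0957 0.1035] [0.5919 0.1819 0.0958]
0.105 0.13 131 [606.5 170.3] [82.5 15.9] 81.7 z [0.106  0.1109 0.1129] [0.6072 0.1759 0.1102]
tray 0.002 5963 ((603.208251953125, -195.61270141601562), (163.31666564941406, 259.9739990234375), 89.84745025634766) 0.0054147676941440626
tray 0.015 935 ((601.5548095703125, -191.36309814453125), (212.4419403076172, 112.76933288574219), 0.4537753164768219) 0.022269822959180896
bench 0.0012028308834941548
```

View pics/crop1.png

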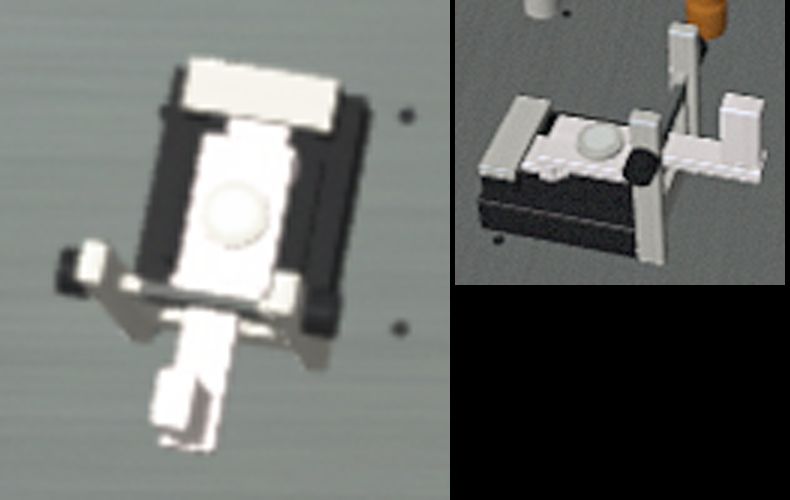

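The crop shows the carrier lying in the dock with the keeper bar across it. The column tops give dock yaw ≈ -8.5° and origin ≈ (0.607, 0.169). Next I check that in the dock frame, estimate the gate height, and plan the approach.

```bash
cat >> h.py <<'E'
YAW=np.radians(-8.5); D0=np.array([.607,.1692,0])
RD=R.from_euler('z',YAW)
def todock(p): return RD.inv().apply(np.asarray(p)-D0)
def toworld(p): return RD.apply(p)+D0
E
python3 - <<'E'
from h import *
for n in("top","side"):
    P=np.load(f"{n}0.npy"); p=(P[150:260,190:290] if n=="top" else P[255:360,190:310]).reshape(-1,3); p=p[~np.isnan(p[:,0])]
    d=todock(p)*1000
    def show(t,m,pr=(2,50,98)):
        q=d[m]; print(n,t,len(q),*(np.round(np.percentile(q[:,i],pr),1).tolist() for i in range(3))) if len(q)>3 else print(n,t,len(q))
    x,y,z=d.T
    show("handle top",(x<-25)&(abs(y)<20)&(z>91))
    show("neck top",(x<-15)&(x>-34)&(abs(y)<8)&(z>50)&(z<62))
    show("col tops",(z>106))
    show("roof",(x>75)&(z>32)&(abs(y)<50))
    show("plate",(x>15)&(x<65)&(abs(y)<20)&(z>35)&(z<50))
    show("base",(z>17)&(z<31)&(x>15)&(x<75)&(abs(y)<50))
    show("keeper",(abs(x+2)<9)&(abs(y)<27)&(z>60)&(z<104))
    show("lip",(abs(x+2)<6)&(abs(y)>11)&(abs(y)<23)&(z>25)&(z<53))
    for y0 in (-20,-10,0,10,20):
        m=(abs(x+2)<9)&(abs(y-y0)<5)&(z>60); print(y0,np.round(np.sort(z[m])[::max(1,m.sum()//8)],0))
s=manip.get_state(); r=rot(s["orientation"]); print(r.as_matrix().round(3))
E
```

```text
top handle top 93 [-55.9, -45.7, -34.6] [-8.2, -2.2, 5.1] [92.3, 97.6, 100.7]
top neck top 58 [-31.5, -21.9, -15.5] [-7.8, -1.1, 6.9] [53.3, 55.9, 60.2]
top col tops 98 [-9.7, -3.0, 5.6] [-41.5, 30.3, 39.3] [107.1, 113.0, 116.2]
top roof 358 [76.8, 88.4, 100.1] [-30.3, -1.4, 28.1] [32.6, 43.4, 47.9]
top plate 339 [15.9, 40.9, 63.9] [-18.9, -1.7, 16.4] [41.7, 46.6, 49.9]
top base 434 [17.3, 46.4, 74.3] [-40.6, -19.4, 38.5] [20.9, 26.4, 30.6]
top keeper 120 [-5.7, -4.0, 0.1] [-26.6, 0.9, 26.3] [64.2, 81.6, 87.7]
top lip 36 [-5.4, -3.3, 1.3] [-20.7, 14.1, 22.9] [25.5, 34.6, 45.9]
-20 [69. 72. 74. 80. 80. 81. 82. 84. 84. 84. 86.]
-10 [71. 74. 76. 80. 81. 82. 83. 83. 84. 85. 85.]
0 [60. 75. 78. 78. 80. 82. 82. 83. 83. 84. 85.]
10 [71. 75. 79. 80. 81. 81. 82. 84. 84. 85.]
20 [63. 74. 80. 80. 81. 83. 84. 87.]
side handle top 107 [-53.9, -43.5, -33.0] [-6.1, 2.7, 7.9] [92.0, 96.0, 98.1]
side neck top 67 [-33.2, -23.3, -15.3] [-6.3, 2.1, 7.7] [53.2, 54.8, 57.4]
side col tops 124 [-8.0, -0.9, 7.0] [-38.7, 34.1, 42.1] [106.3, 111.0, 113.3]
side roof 384 [81.5, 90.7, 102.2] [-27.3, 5.4, 31.0] [32.7, 42.1, 44.4]
side plate 340 [23.6, 45.2, 64.0] [-16.0, 9.9, 19.1] [37.5, 44.9, 49.9]
side base 507 [16.3, 43.0, 73.8] [-36.8, 30.6, 41.5] [18.0, 24.8, 30.1]
side keeper 104 [-3.6, -2.4, 2.1] [-25.9, -8.5, 14.6] [68.6, 79.5, 85.2]
side lip 18 [-3.4, -1.8, 2.0] [-22.9, -21.3, 16.0] [28.2, 44.1, 52.0]
-20 [63. 72. 73. 78. 80. 81. 82. 83. 85. 86.]
-10 [70. 72. 76. 78. 79. 80. 80. 80. 81. 81. 81. 83.]
0 [70. 71. 73. 74. 77. 79. 80. 80. 80. 81. 81. 82.]
10 [70. 72. 73. 77. 78. 79. 80. 81. 81. 82. 82.]
20 [70. 78.]
[[ 0.373  0.928 -0.001]
 [ 0.928 -0.373 -0.002]
 [-0.002 -0.    -1.   ]]
```

Call:
{"method": "move_arm", "body": {"plan": [[[-2.2, 5.7, 0.5, 0, 0, -2, 1], [-4.4, 11.4, 1, 0, 0, -4, 1], [-6.6, 17.1, 1.5, 0, 0, -6, 1], [-8.8, 22.8, 2, 0, 0, -8, 1], [-11, 28.5, 2.5, 0, 0, -10, 1], [-13.3, 34.2, 3, 0, 0, -12, 1], [-15.5, 40, 3.5, 0, 0, -13.4, 1], [-17.7, 45.6, 4, 0, 0, -13.4, 1]]], "force": 40}}

```text
t: 1.1
eef_pos: [0.5629, 0.1741, 0.1719]
orientation: [0.0, 0.757, 0.653, -0.001]
wrist_force: [0.3, 1.2, 0.2]
opening: 1.001
```

```bash
cat >> h.py <<'E'
def rep():
    s=manip.get_state(); r=rot(s["orientation"]); m=RD.inv()*r
    print("t",round(s["t"],2),"dock mm",(todock(s["eef_pos"])*1000).round(1),"tilt rotvec rel",np.degrees((R.from_matrix([[0,1,0],[1,0,0],[0,0,-1]]).inv()*m).as_rotvec()).round(2),"F dock",RD.inv().apply(s["wrist_force"]).round(2),"M",RD.inv().apply(s["wrist_torque"]).round(3),"op",round(s["opening"],3))
    return s
E
python3 - <<'E'
from h import *
s=rep()
im,d,P=cloud("top"); cv2.imwrite("pics/t2.png",im[:,:,::-1]); b=cv2.resize(im[130:290,160:320,::-1],None,fx=3.7,fy=3.7); cv2.imwrite("pics/t2c.png",b)
E
```

```text
t 1.1 dock mm [-44.3  -1.7 171.9] tilt rotvec rel [ 0.08 -0.11 -0.02] F dock [0.11 1.22 0.18] M [ 0.118  0.008 -0.021] op 1.001
```

View pics/t2c.png

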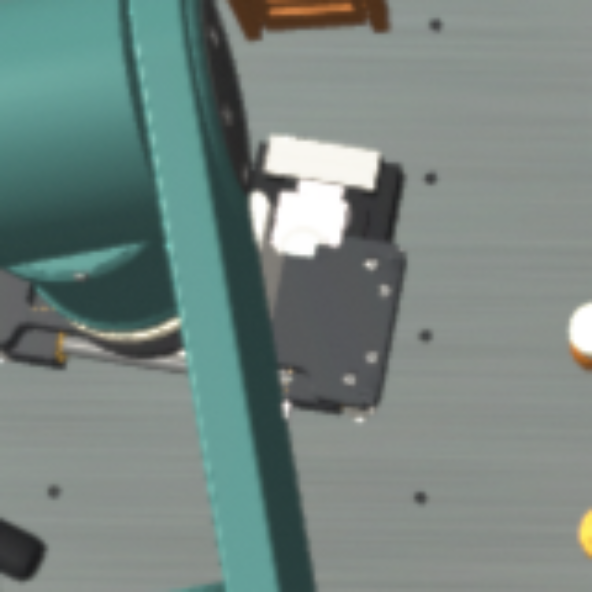

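The gripper is above the handle, and the top view is blocked by the arm. Now I descend and close.

Call:
{"method": "move_arm", "body": {"plan": [[[0.1, -0.1, 2.5, 0, 0, 0, 0.6], [0.2, -0.2, 5, 0, 0, 0, 0.2], [0.2, -0.2, 7.5, 0, 0, 0, 0], [0.2, -0.2, 9, 0, 0, 0, 0], [0.2, -0.2, 10, 0, 0, 0, -0.2], [0.2, -0.2, 10, 0, 0, 0, -0.4], [0.2, -0.2, 10, 0, 0, 0, -0.5], [0.2, -0.2, 10, 0, 0, 0, -0.5]]]}}

```text
t: 2.15
eef_pos: [0.5664, 0.1695, 0.0714]
orientation: [0.004, 0.76, 0.65, -0.001]
wrist_force: [0.6, 0.7, -0.1]
opening: 0.25
```

Run:
```python
from h import *
s=rep()
im,d,P=cloud("side"); b=cv2.resize(im[200:360,190:350,::-1],None,fx=3.7,fy=3.7); cv2.imwrite("pics/s3.png",b)
```

```text
t 2.15 dock mm [-40.2  -5.7  71.4] tilt rotvec rel [-0.21 -0.38  0.36] F dock [ 0.46  0.82 -0.14] M [ 0.013 -0.075 -0.06 ] op 0.25
```

View pics/s3.png

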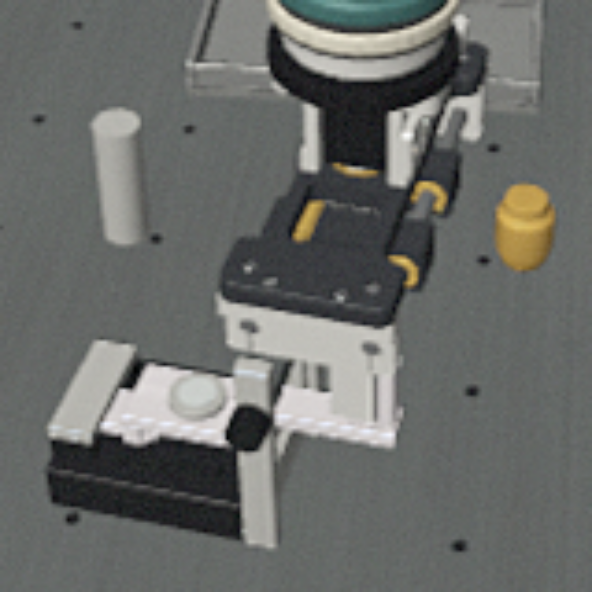

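Call:
{"method": "move_arm", "body": {"plan": [[[0, 0, 0, 0, 0, 0, -0.5], [0, 0, 0, 0, 0, 0, -0.5], [0, 0, 0, 0, 0, 0, -0.5], [0, 0, 0, 0, 0, 0, -0.5], [0, 0, 0, 0, 0, 0, -0.5], [0, 0, 0, 0, 0, 0, -0.5], [0, 0, 0, 0, 0, 0, -0.5], [0, 0, 0, 0, 0, 0, -0.5]]]}}

```text
t: 3.2
eef_pos: [0.5663, 0.1695, 0.0712]
orientation: [0.003, 0.76, 0.65, -0.001]
wrist_force: [-0.2, 0.4, -0.4]
opening: 0.255
```

Run:
```python
from h import *
s=rep();print(s["joint_vel"].round(4),s["qpos"].round(4))
```

```text
t 3.2 dock mm [-40.3  -5.7  71.2] tilt rotvec rel [-0.19 -0.38  0.37] F dock [-0.25  0.34 -0.45] M [ 0.05  -0.015 -0.013] op 0.255
[-0.0008  0.0012 -0.0005  0.0005  0.0006 -0.0002] [ 0.1993  0.2458  1.4751 -0.0075  1.4199 -1.2157]
```

Call:
{"method": "move_arm", "body": {"plan": [[[0.2, -0.2, 0, 0, 0, 0, -0.4], [0.4, -0.4, 0, 0.1, 0.2, -0.2, -0.4], [0.5, -0.6, 0, 0.2, 0.4, -0.4, -0.4], [0.5, -0.6, 0, 0.2, 0.4, -0.4, -0.5], [0.5, -0.6, 0, 0.2, 0.4, -0.4, -0.7], [0.5, -0.6, 0, 0.2, 0.4, -0.4, -1], [0.5, -0.6, 0, 0.2, 0.4, -0.4, -1], [0.5, -0.6, 0, 0.2, 0.4, -0.4, -1]]], "force": 40}}

```text
t: 4.2
eef_pos: [0.5611, 0.1752, 0.0711]
orientation: [-0.0, 0.757, 0.653, -0.0]
wrist_force: [-0.3, -1.0, 0.9]
opening: 0.144
```

Run:
```python
from h import *
s=rep()
```

```text
t 4.2 dock mm [-46.3  -0.8  71.1] tilt rotvec rel [ 0.01  0.   -0.03] F dock [-0.16 -1.02  0.95] M [-0.134  0.062 -0.015] op 0.144
```

Run:
```python
import numpy as np
x,z=-134.3,46.1
for t in (2,4,5,6,7,8,9,10,11,12,13,14):
    a=np.radians(t);c,s=np.cos(a),np.sin(a);print(t,"tooly cm %.2f toolz cm %.2f"%((x*(c-1)+z*s)/10,-(-x*s+z*(c-1))/10),"toe rise %.1f"%(86*s))
```

```text
2 tooly cm 0.17 toolz cm -0.47 toe rise 3.0
4 tooly cm 0.35 toolz cm -0.93 toe rise 6.0
5 tooly cm 0.45 toolz cm -1.15 toe rise 7.5
6 tooly cm 0.56 toolz cm -1.38 toe rise 9.0
7 tooly cm 0.66 toolz cm -1.60 toe rise 10.5
8 tooly cm 0.77 toolz cm -1.82 toe rise 12.0
9 tooly cm 0.89 toolz cm -2.04 toe rise 13.5
10 tooly cm 1.00 toolz cm -2.26 toe rise 14.9
11 tooly cm 1.13 toolz cm -2.48 toe rise 16.4
12 tooly cm 1.25 toolz cm -2.69 toe rise 17.9
13 tooly cm 1.38 toolz cm -2.90 toe rise 19.3
14 tooly cm 1.51 toolz cm -3.11 toe rise 20.8
```

Call:
{"method": "move_arm", "body": {"plan": [[[0, 0.08, -0.23, 1, 0, 0, -1], [0, 0.17, -0.47, 2, 0, 0, -1], [0, 0.26, -0.7, 3, 0, 0, -1], [0, 0.35, -0.93, 4, 0, 0, -1], [0, 0.45, -1.15, 5, 0, 0, -1], [0, 0.45, -1.15, 5, 0, 0, -1], [0, 0.45, -1.15, 5, 0, 0, -1], [0, 0.45, -1.15, 5, 0, 0, -1]]]}}

```text
t: 5.2
eef_pos: [0.5657, 0.1745, 0.0825]
orientation: [-0.033, 0.757, 0.652, -0.028]
wrist_force: [1.0, -0.3, -1.5]
opening: 0.143
```

Run:
```python
from h import *
s=rep()
```

```text
t 5.2 dock mm [-41.6  -0.8  82.5] tilt rotvec rel [ 4.98 -0.   -0.03] F dock [ 1.07 -0.13 -1.48] M [ 0.129 -0.246  0.004] op 0.143
```

Call:
{"method": "move_arm", "body": {"plan": [[[0, 0.04, -0.12, 0.5, 0, 0, -1], [0, 0.08, -0.23, 1, 0, 0, -1], [0, 0.12, -0.35, 1.5, 0, 0, -1], [0, 0.17, -0.47, 2, 0, 0, -1], [0, 0.17, -0.47, 2, 0, 0, -1], [0, 0.17, -0.47, 2, 0, 0, -1], [0, 0.17, -0.47, 2, 0, 0, -1], [0, 0.17, -0.47, 2, 0, 0, -1]]]}}

```text
t: 6.2
eef_pos: [0.5678, 0.1742, 0.0871]
orientation: [-0.046, 0.756, 0.652, -0.04]
wrist_force: [-0.1, 0.3, -0.4]
opening: 0.145
```

Run:
```python
from h import *
s=rep()
im,d,P=cloud("side"); b=cv2.resize(im[220:350,190:340,::-1],None,fx=4,fy=4,interpolation=cv2.INTER_CUBIC); cv2.imwrite("pics/s4.png",b)
```

```text
t 6.2 dock mm [-39.5  -0.9  87.1] tilt rotvec rel [ 6.97  0.   -0.03] F dock [-0.17  0.28 -0.43] M [ 0.012 -0.091  0.016] op 0.145
```

View pics/s4.png

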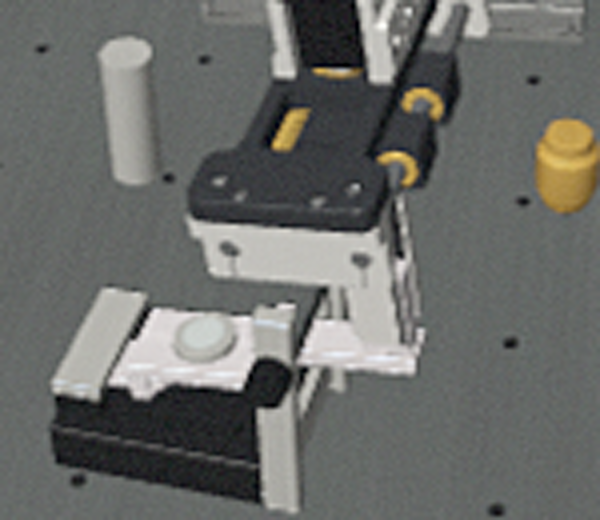

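The picture shows the carrier tilted with the gripper, its neck under the keeper and its tongue still under the roof. There is no contact yet, so I keep feeling upwards in 1° steps.

Call:
{"method": "move_arm", "body": {"plan": [[[0, 0.02, -0.06, 0.25, 0, 0, -1], [0, 0.04, -0.12, 0.5, 0, 0, -1], [0, 0.06, -0.18, 0.75, 0, 0, -1], [0, 0.08, -0.23, 1, 0, 0, -1], [0, 0.08, -0.23, 1, 0, 0, -1], [0, 0.08, -0.23, 1, 0, 0, -1], [0, 0.08, -0.23, 1, 0, 0, -1], [0, 0.08, -0.23, 1, 0, 0, -1]]]}}

```text
t: 7.25
eef_pos: [0.5688, 0.1741, 0.0891]
orientation: [-0.053, 0.756, 0.651, -0.045]
wrist_force: [-0.3, -0.2, -3.6]
opening: 0.147
```

Run:
```python
from h import *
s=rep()
```

```text
t 7.25 dock mm [-38.5  -0.8  89.1] tilt rotvec rel [ 7.99 -0.   -0.03] F dock [-0.3  -0.23 -3.55] M [ 0.022 -0.172 -0.012] op 0.147
```

Call:
{"method": "move_arm", "body": {"plan": [[[0, 0, 0, 0, 0, 0, -1], [0, 0, 0, 0, 0, 0, -1], [0, 0, 0, 0, 0, 0, -1], [0, 0, 0, 0, 0, 0, -1], [0, 0, 0, 0, 0, 0, -1], [0, 0, 0, 0, 0, 0, -1], [0, 0, 0, 0, 0, 0, -1], [0, 0, 0, 0, 0, 0, -1]]]}}

```text
t: 8.25
eef_pos: [0.5688, 0.174, 0.089]
orientation: [-0.053, 0.756, 0.651, -0.046]
wrist_force: [-1.0, -0.2, -3.1]
opening: 0.144
```

Run:
```python
from h import *
s=rep()
```

```text
t 8.25 dock mm [-38.5  -0.9  89. ] tilt rotvec rel [ 7.99 -0.01 -0.03] F dock [-0.93 -0.31 -3.15] M [ 0.078 -0.348 -0.043] op 0.144
```

Call:
{"method": "move_arm", "body": {"plan": [[[0, 0.01, -0.03, 0.12, 0, 0, -1], [0, 0.02, -0.06, 0.25, 0, 0, -1], [0, 0.04, -0.12, 0.5, 0, 0, -1], [0, 0.04, -0.12, 0.5, 0, 0, -1], [0, 0.04, -0.12, 0.5, 0, 0, -1], [0, 0.04, -0.12, 0.5, 0, 0, -1], [0, 0.04, -0.12, 0.5, 0, 0, -1], [0, 0.04, -0.12, 0.5, 0, 0, -1]]]}}

```text
t: 9.25
eef_pos: [0.569, 0.174, 0.09]
orientation: [-0.056, 0.755, 0.651, -0.049]
wrist_force: [-2.7, 1.1, -4.6]
opening: 0.149
```

Run:
```python
from h import *
s=rep();
```

```text
t 9.25 dock mm [-38.3  -0.9  90. ] tilt rotvec rel [ 8.53 -0.01 -0.04] F dock [-2.83  0.74 -4.61] M [ 0.097 -0.177 -0.003] op 0.149
```

Contact with the keeper is felt at about 8°, where the neck's geometry gives a lip about 10 mm above the floor. Backing off 1° centres the carrier in the gap.

Call:
{"method": "move_arm", "body": {"plan": [[[0, -0.04, 0.12, -0.5, 0, 0, -1], [0, -0.08, 0.23, -1, 0, 0, -1], [0, -0.08, 0.23, -1, 0, 0, -1], [0, -0.08, 0.23, -1, 0, 0, -1], [0, -0.08, 0.23, -1, 0, 0, -1], [0, -0.08, 0.23, -1, 0, 0, -1], [0, -0.08, 0.23, -1, 0, 0, -1], [0, -0.08, 0.23, -1, 0, 0, -1]]]}}

```text
t: 10.25
eef_pos: [0.5682, 0.1742, 0.0881]
orientation: [-0.049, 0.756, 0.652, -0.043]
wrist_force: [0.3, 0.4, -0.4]
opening: 0.147
```

Run:
```python
from h import *
s=rep();
```

```text
t 10.25 dock mm [-39.1  -0.8  88.1] tilt rotvec rel [ 7.48 -0.   -0.03] F dock [ 0.2   0.4  -0.38] M [-0.009 -0.153 -0.001] op 0.147
```

Call:
{"method": "move_arm", "body": {"plan": [[[0, -0.1, 0, 0, 0, 0, -1], [0, -0.2, 0, 0, 0, 0, -1], [0, -0.3, 0, 0, 0, 0, -1], [0, -0.4, 0, 0, 0, 0, -1], [0, -0.5, 0, 0, 0, 0, -1], [0, -0.5, 0, 0, 0, 0, -1], [0, -0.5, 0, 0, 0, 0, -1], [0, -0.5, 0, 0, 0, 0, -1]]]}}

```text
t: 11.25
eef_pos: [0.5633, 0.1749, 0.0887]
orientation: [-0.049, 0.756, 0.652, -0.043]
wrist_force: [-0.3, 0.7, -1.6]
opening: 0.146
```

Run:
```python
from h import *
s=rep();
```

```text
t 11.25 dock mm [-44.1  -0.8  88.7] tilt rotvec rel [ 7.49 -0.   -0.03] F dock [-0.44  0.68 -1.63] M [0.036 0.055 0.012] op 0.146
```

Call:
{"method": "move_arm", "body": {"plan": [[[0, -0.15, 0, 0, 0, 0, -1], [0, -0.3, 0, 0, 0, 0, -1], [0, -0.45, 0, 0, 0, 0, -1], [0, -0.6, 0, 0, 0, 0, -1], [0, -0.8, 0, 0, 0, 0, -1], [0, -1, 0, 0, 0, 0, -1], [0, -1, 0, 0, 0, 0, -1], [0, -1, 0, 0, 0, 0, -1]]]}}

```text
t: 12.25
eef_pos: [0.5535, 0.1763, 0.09]
orientation: [-0.049, 0.756, 0.652, -0.043]
wrist_force: [0.3, 0.3, -1.9]
opening: 0.146
```

Run:
```python
from h import *
s=rep(); 
im,d,P=cloud("side"); b=cv2.resize(im[220:350,190:340,::-1],None,fx=4,fy=4,interpolation=cv2.INTER_CUBIC); cv2.imwrite("pics/s5.png",b)
```

```text
t 12.25 dock mm [-53.9  -0.9  90. ] tilt rotvec rel [ 7.48 -0.   -0.03] F dock [ 0.23  0.3  -1.94] M [0.002 0.021 0.011] op 0.146
```

View pics/s5.png

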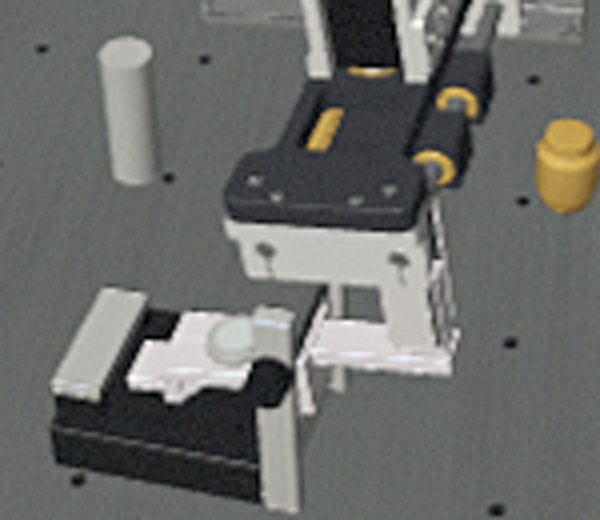

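The toe is out past the gate and the tongue is clear of the roof, with only the carrier's weight felt. I keep drawing along the tilted axis.

Call:
{"method": "move_arm", "body": {"plan": [[[0, -0.5, 0, 0, 0, 0, -1], [0, -1, 0, 0, 0, 0, -1], [0, -1.5, 0, 0, 0, 0, -1], [0, -2, 0, 0, 0, 0, -1], [0, -2.5, 0, 0, 0, 0, -1], [0, -3, 0, 0, 0, 0, -1], [0, -3, 0, 0, 0, 0, -1], [0, -3, 0, 0, 0, 0, -1]]]}}

```text
t: 13.3
eef_pos: [0.5242, 0.1807, 0.0939]
orientation: [-0.049, 0.756, 0.652, -0.043]
wrist_force: [0.2, 0.5, -2.4]
opening: 0.143
```

Run:
```python
from h import *
s=rep();
```

```text
t 13.3 dock mm [-83.6  -0.9  93.9] tilt rotvec rel [ 7.47 -0.   -0.03] F dock [ 0.09  0.53 -2.36] M [ 0.055 -0.001  0.036] op 0.143
```

Call:
{"method": "move_arm", "body": {"plan": [[[0, -0.5, 0, 0, 0, 0, -1], [0, -1, 0, 0, 0, 0, -1], [0, -1.5, 0, 0, 0, 0, -1], [0, -2, 0, 0, 0, 0, -1], [0, -2.5, 0, 0, 0, 0, -1], [0, -3, 0, 0, 0, 0, -1], [0, -3, 0, 0, 0, 0, -1], [0, -3, 0, 0, 0, 0, -1]]]}}

```text
t: 14.3
eef_pos: [0.4949, 0.1851, 0.0979]
orientation: [-0.049, 0.756, 0.652, -0.042]
wrist_force: [-0.0, 0.3, -1.4]
opening: 0.147
```

Run:
```python
from h import *
s=rep();
```

```text
t 14.3 dock mm [-113.2   -0.9   97.9] tilt rotvec rel [ 7.46 -0.   -0.03] F dock [-0.08  0.25 -1.45] M [-0.046 -0.038 -0.024] op 0.147
```

Call:
{"method": "move_arm", "body": {"plan": [[[0, -0.7, 0, 0, 0, 0, -1], [0, -1.5, 0, 0, 0, 0, -1], [0, -2.3, 0, 0, 0, 0, -1], [0, -3, 0, 0, 0, 0, -1], [0, -4, 0, 0, 0, 0, -1], [0, -5, 0, 0, 0, 0, -1], [0, -5, 0, 0, 0, 0, -1], [0, -5, 0, 0, 0, 0, -1]]]}}

```text
t: 15.3
eef_pos: [0.446, 0.1924, 0.1045]
orientation: [-0.049, 0.756, 0.652, -0.042]
wrist_force: [0.0, 0.1, -2.8]
opening: 0.146
```

Run:
```python
from h import *
s=rep(); print(s["qpos"].round(3))
im,d,P=cloud("side"); b=cv2.resize(im[180:360,190:400,::-1],None,fx=3,fy=3,interpolation=cv2.INTER_CUBIC); cv2.imwrite("pics/s6.png",b)
P=np.load("top0.npy"); p=P[165:290,380:460].reshape(-1,3); q=p[(p[:,2]>.017)&(p[:,2]<.03)]; print(cv2.minAreaRect((q[:,:2]*1000).astype(np.float32)))
P=np.load("side0.npy"); p=P[185:235,235:345].reshape(-1,3); q=p[(p[:,2]>.017)&(p[:,2]<.026)]; print(cv2.minAreaRect((q[:,:2]*1000).astype(np.float32)))
# bystanders heights near path
P=np.load("top0.npy")
for n,(u,v) in dict(post=(327,160),vial=(321,218),obj=(324,273)).items(): print(n,P[v,u].round(3))
```

```text
t 15.3 dock mm [-162.7   -0.9  104.5] tilt rotvec rel [ 7.42  0.   -0.03] F dock [-0.01  0.13 -2.77] M [0.053 0.038 0.029] op 0.146
[ 0.254  0.079  1.604  0.051  1.578 -1.171]
((601.5548095703125, -191.36309814453125), (212.4419403076172, 112.76933288574219), 0.4537753164768219)
((604.2044067382812, -190.03622436523438), (211.50584411621094, 119.61432647705078), 0.7212380766868591)
post [ 0.716 -0.004  0.075]
vial [0.605 0.006 0.056]
obj [ 0.499 -0.002  0.045]
```

View pics/s6.png

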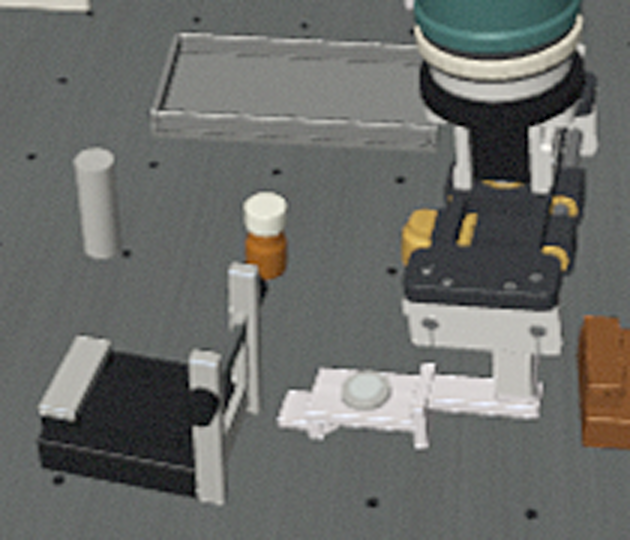

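The carrier is fully out of the gate and clear of the columns (toe at about (420,400) in the crop, tongue at (285,415)). Next: lift, then level it.

Call:
{"method": "move_arm", "body": {"plan": [[[0, -0.2, -1.5, 0, 0, 0, -1], [0, -0.4, -3, 0, 0, 0, -1], [0, -0.6, -4.5, -1.5, 0, 0, -1], [0, -0.8, -6, -3, 0, 0, -1], [0, -1, -7.5, -5, 0, 0, -1], [0, -1.16, -8.9, -7.4, 0, 0, -1], [0, -1.16, -8.9, -7.4, 0, 0, -1], [0, -1.16, -8.9, -7.4, 0, 0, -1]]]}}

```text
t: 16.35
eef_pos: [0.4457, 0.1923, 0.1938]
orientation: [-0.0, 0.757, 0.653, -0.0]
wrist_force: [0.5, -0.8, -2.1]
opening: 0.148
```

```bash
cat >> h.py <<'E'
def plan(pos,yaw):
    s=rep(); r=rot(s["orientation"]); a=np.radians(yaw)
    T=R.from_euler('z',a)*R.from_matrix([[0,1,0],[1,0,0],[0,0,-1]])
    print("shift cm",(r.inv().apply(np.array(pos)-s["eef_pos"])*100).round(2),"turn",np.degrees((r.inv()*T).as_rotvec()).round(2))
E
python3 - <<'E'
from h import *
plan([.540,-.191,.195],0.5)
E
```

```text
t 16.35 dock mm [-162.9   -1.   193.8] tilt rotvec rel [ 0.07 -0.02 -0.04] F dock [ 0.6  -0.69 -2.06] M [0.043 0.105 0.006] op 0.148
shift cm [-36.53  14.96  -0.13] turn [-0.07  0.01 -8.96]
```

Call:
{"method": "move_arm", "body": {"plan": [[[-1.5, 0.6, 0, 0, 0, -0.5, -1], [-4, 1.6, 0, 0, 0, -1, -1], [-7, 2.9, 0, 0, 0, -2, -1], [-10, 4.1, 0, 0, 0, -3, -1], [-13, 5.3, 0, 0, 0, -4, -1], [-16, 6.6, 0, 0, 0, -5, -1], [-18, 7.4, 0, 0, 0, -5, -1], [-18, 7.4, 0, 0, 0, -5, -1]]]}}

```text
t: 17.35
eef_pos: [0.4922, 0.0021, 0.1924]
orientation: [-0.001, 0.729, 0.684, -0.001]
wrist_force: [-0.3, 0.4, -2.4]
opening: 0.144
```

Run:
```python
from h import *
plan([.540,-.191,.195],0.5)
```

```text
t 17.35 dock mm [ -88.8 -182.2  192.4] tilt rotvec rel [ 0.23 -0.02 -4.87] F dock [-0.4   0.33 -2.35] M [ 0.03   0.134 -0.007] op 0.144
shift cm [-18.97   5.99  -0.29] turn [-0.23 -0.   -4.13]
```

Call:
{"method": "move_arm", "body": {"plan": [[[-1.5, 0.5, 0, 0, 0, -0.5, -1], [-4, 1.3, 0, 0, 0, -1, -1], [-7, 2.2, 0, 0, 0, -2, -1], [-10, 3.2, 0, 0, 0, -3, -1], [-13, 4.1, 0, 0, 0, -4, -1], [-16, 5.1, 0, -0.2, 0, -4.1, -1], [-19, 6, 0, -0.2, 0, -4.1, -1], [-19, 6, 0, -0.2, 0, -4.1, -1]]]}}

```text
t: 18.35
eef_pos: [0.5401, -0.1919, 0.1908]
orientation: [-0.001, 0.705, 0.709, -0.001]
wrist_force: [0.2, 0.9, -1.9]
opening: 0.146
```

Run:
```python
from h import *
plan([.540,-.191,.07],0.5)
for n in("side","top"):
    im,d,P=cloud(n); np.save(n+"7.npy",P); cv2.imwrite(f"pics/{n}7.png",im[:,:,::-1])
a=cv2.imread("pics/side7.png")[60:260,200:400]; b=cv2.imread("pics/top7.png")[140:300,360:480]
c=np.zeros((480,790,3),np.uint8); c[:400,:400]=cv2.resize(a,(400,400)); c[:480,410:770]=cv2.resize(b,(360,480)); cv2.imwrite("pics/c7.png",c)
```

```text
t 18.35 dock mm [ -12.8 -367.1  190.8] tilt rotvec rel [ 0.15  0.05 -8.87] F dock [ 0.09  0.95 -1.92] M [0.01  0.111 0.014] op 0.146
shift cm [ 0.08  0.03 12.08] turn [-0.14 -0.06 -0.13]
```

View pics/c7.png

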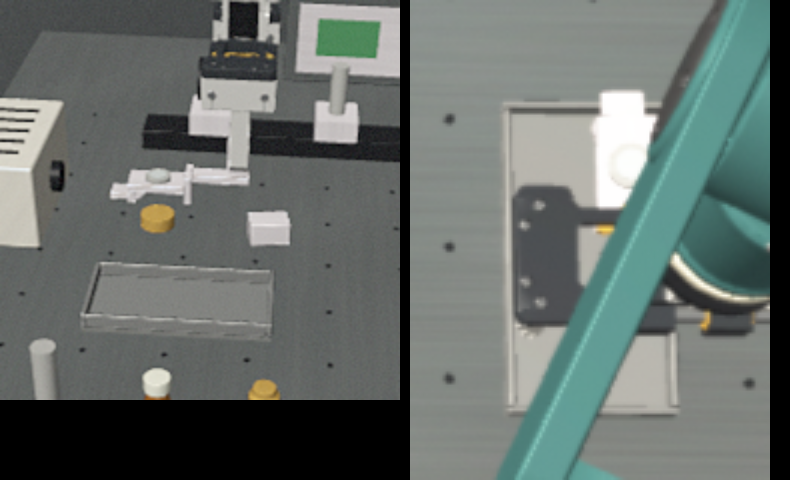

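The carrier hangs over the tray but looks slightly tongue-down in the side view, so I measure its pitch.

Run:
```python
from h import *
for n in("side","top"):
    P=np.load(n+"7.npy").reshape(-1,3); q=P[(abs(P[:,1]+.191)<.009)&(P[:,2]>.09)&(P[:,2]<.2)&(P[:,0]>.51)&(P[:,0]<.70)]
    for x in np.arange(.525,.70,.01):
        m=abs(q[:,0]-x)<.005; 
        if m.sum()>2: print(n,round(x,3),m.sum(),np.percentile(q[m,2],[10,50,90]).round(4))
```

```text
side 0.535 25 [0.1691 0.1758 0.1852]
side 0.545 24 [0.1697 0.175  0.1812]
side 0.555 32 [0.1691 0.175  0.1935]
side 0.565 23 [0.1673 0.1743 0.1752]
side 0.575 22 [0.1709 0.174  0.1753]
side 0.585 25 [0.1692 0.1739 0.1751]
side 0.595 24 [0.1508 0.1742 0.175 ]
side 0.605 16 [0.1638 0.1644 0.1662]
side 0.615 23 [0.1634 0.1669 0.1703]
side 0.625 19 [0.1687 0.1703 0.1713]
side 0.635 20 [0.1672 0.1697 0.1706]
side 0.645 19 [0.1635 0.1645 0.1672]
side 0.655 14 [0.1636 0.1644 0.1651]
side 0.665 17 [0.1487 0.1501 0.1511]
side 0.675 12 [0.1493 0.1501 0.1514]
top 0.605 15 [0.1647 0.1659 0.167 ]
top 0.615 33 [0.167  0.1702 0.1729]
top 0.625 51 [0.1692 0.171  0.1728]
top 0.635 44 [0.1668 0.1707 0.1734]
top 0.645 55 [0.1639 0.1659 0.1676]
top 0.655 34 [0.1554 0.1648 0.1674]
top 0.665 55 [0.1495 0.1514 0.1532]
top 0.675 20 [0.1505 0.1517 0.1543]
```

The carrier is level (plate top 0.164 along its length), with its middle at x ≈ 0.607 against a tray centre of 0.603. I lower most of the way.

Call:
{"method": "move_arm", "body": {"plan": [[[0, 0, 2, 0, 0, 0, -1], [0, 0, 4.5, 0, 0, 0, -1], [0, 0, 7, 0, 0, 0, -1], [0, 0, 9.5, 0, 0, 0, -1], [0, 0, 11.5, 0, 0, 0, -1], [0, 0, 12.5, 0, 0, 0, -1], [0, 0, 13, 0, 0, 0, -1], [0, 0, 13, 0, 0, 0, -1]]]}}

```text
t: 19.45
eef_pos: [0.5399, -0.1896, 0.0617]
orientation: [-0.001, 0.704, 0.71, 0.0]
wrist_force: [-0.1, 0.0, -1.6]
opening: 0.148
```

Run:
```python
from h import *
plan([.540,-.191,.051],0.5)
```

```text
t 19.45 dock mm [ -13.4 -364.8   61.7] tilt rotvec rel [ 0.1   0.09 -9.02] F dock [-0.1   0.02 -1.63] M [-0.01   0.136 -0.018] op 0.148
shift cm [-0.14  0.01  1.07] turn [-0.09 -0.1   0.02]
```

Underside at about 15.5 mm; 10 mm to go. I lower 8 mm, then feel.

Call:
{"method": "move_arm", "body": {"plan": [[[0, 0, 0.3, 0, 0, 0, -1], [0, 0, 0.6, 0, 0, 0, -1], [0, 0, 0.8, 0, 0, 0, -1], [0, 0, 0.85, 0, 0, 0, -1], [0, 0, 0.9, 0, 0, 0, -1], [0, 0, 0.9, 0, 0, 0, -1], [0, 0, 0.9, 0, 0, 0, -1], [0, 0, 0.9, 0, 0, 0, -1]]]}}

```text
t: 20.45
eef_pos: [0.5399, -0.1896, 0.0528]
orientation: [-0.001, 0.704, 0.71, 0.0]
wrist_force: [0.4, 0.1, -2.0]
opening: 0.148
```

Run:
```python
from h import *
plan([.540,-.191,.051],0.5)
```

```text
t 20.45 dock mm [ -13.3 -364.8   52.8] tilt rotvec rel [ 0.08  0.09 -9.03] F dock [ 0.35  0.2  -2.02] M [-0.005  0.106  0.005] op 0.148
shift cm [-0.14  0.01  0.18] turn [-0.08 -0.09  0.03]
```

Call:
{"method": "move_arm", "body": {"plan": [[[0, 0, 0.03, 0, 0, 0, -1], [0, 0, 0.06, 0, 0, 0, -1], [0, 0, 0.1, 0, 0, 0, -1], [0, 0, 0.1, 0, 0, 0, -1], [0, 0, 0.1, 0, 0, 0, -1], [0, 0, 0.1, 0, 0, 0, -1], [0, 0, 0.1, 0, 0, 0, -1], [0, 0, 0.1, 0, 0, 0, -1]]]}}

```text
t: 21.45
eef_pos: [0.5399, -0.1896, 0.0518]
orientation: [-0.001, 0.704, 0.71, 0.0]
wrist_force: [-0.0, 0.1, -1.9]
opening: 0.144
```

Run:
```python
from h import *
plan([.540,-.191,.051],0.5)
```

```text
t 21.45 dock mm [ -13.3 -364.8   51.8] tilt rotvec rel [ 0.09  0.08 -9.03] F dock [-0.05  0.1  -1.9 ] M [0.013 0.059 0.013] op 0.144
shift cm [-0.14  0.01  0.08] turn [-0.08 -0.09  0.03]
```

Call:
{"method": "move_arm", "body": {"plan": [[[0, 0, 0.02, 0, 0, 0, -1], [0, 0, 0.04, 0, 0, 0, -1], [0, 0, 0.06, 0, 0, 0, -1], [0, 0, 0.08, 0, 0, 0, -1], [0, 0, 0.08, 0, 0, 0, -1], [0, 0, 0.08, 0, 0, 0, -1], [0, 0, 0.08, 0, 0, 0, -1], [0, 0, 0.08, 0, 0, 0, -1]]]}}

```text
t: 22.45
eef_pos: [0.5399, -0.1896, 0.0512]
orientation: [-0.001, 0.704, 0.71, 0.0]
wrist_force: [-1.0, 0.3, -0.3]
opening: 0.147
```

Run:
```python
from h import *
plan([.540,-.191,.051],0.5)
```

```text
t 22.45 dock mm [ -13.3 -364.8   51.2] tilt rotvec rel [ 0.08  0.08 -9.03] F dock [-1.08  0.19 -0.35] M [0.028 0.282 0.076] op 0.147
shift cm [-0.14  0.01  0.02] turn [-0.07 -0.09  0.03]
```

Fz rose from -1.9 to -0.3 N, so it is touching down. One more 0.5 mm, then I open gently, just wide enough.

Call:
{"method": "move_arm", "body": {"plan": [[[0, 0, 0.03, 0, 0, 0, -1], [0, 0, 0.05, 0, 0, 0, -1], [0, 0, 0.05, 0, 0, 0, -1], [0, 0, 0.05, 0, 0, 0, -0.65], [0, 0, 0.05, 0, 0, 0, -0.5], [0, 0, 0.05, 0, 0, 0, -0.3], [0, 0, 0.05, 0, 0, 0, -0.2], [0, 0, 0.05, 0, 0, 0, -0.2]]]}}

```text
t: 23.45
eef_pos: [0.54, -0.1897, 0.0507]
orientation: [-0.001, 0.704, 0.71, 0.0]
wrist_force: [-1.3, 0.6, 0.3]
opening: 0.398
```

Run:
```python
from h import *
plan([.540,-.191,.2],0.5)
```

```text
t 23.45 dock mm [ -13.3 -364.8   50.7] tilt rotvec rel [ 0.07  0.08 -9.02] F dock [-1.33  0.41  0.31] M [0.086 0.    0.003] op 0.398
shift cm [ -0.11  -0.02 -14.93] turn [-0.07 -0.08  0.02]
```

Released. Retreat straight up, then back towards the base for a clear look.

Call:
{"method": "move_arm", "body": {"plan": [[[0, 0, -1, 0, 0, 0, -0.2], [0, 0, -3, 0, 0, 0, -0.2], [0, 0, -5, 0, 0, 0, -0.2], [0, 0, -8, 0, 0, 0, -0.2], [0, 0, -11, 0, 0, 0, -0.2], [0, 0, -14, 0, 0, 0, -0.2], [0, 0, -16, 0, 0, 0, -0.2], [0, 0, -16, 0, 0, 0, -0.2]]]}}

```text
t: 24.45
eef_pos: [0.5412, -0.1904, 0.2137]
orientation: [0.002, 0.704, 0.71, 0.001]
wrist_force: [-0.3, 0.1, 0.1]
opening: 0.401
```

Call:
{"method": "move_arm", "body": {"plan": [[[0, -3, 0, 0, 0, 0, -0.2], [0, -7, 0, 0, 0, 0, -0.2], [0, -11, 0, 0, 0, 0, -0.2], [0, -15, 0, 0, 0, 0, -0.2], [0, -18, 0, 0, 0, 0, -0.2], [0, -20, 0, 0, 0, 0, -0.2], [0, -20, 0, 0, 0, 0, -0.2], [0, -20, 0, 0, 0, 0, -0.2]]]}}

```text
t: 25.45
eef_pos: [0.3416, -0.1922, 0.2124]
orientation: [0.001, 0.704, 0.71, 0.001]
wrist_force: [-0.7, 0.6, 0.3]
opening: 0.397
```

Run:
```python
from h import *
rep()
im,d,P=cloud("top"); cv2.imwrite("pics/top8.png",im[:,:,::-1])
P0=np.load("top0.npy")
p=P[165:290,380:460].reshape(-1,3); q=p[(p[:,2]>.0115)&(p[:,2]<.1)&(abs(p[:,1]+.191)<.045)&(p[:,0]>.505)&(p[:,0]<.70)]
print("carrier",cv2.minAreaRect((q[:,:2]*1000).astype(np.float32)))
for x in np.arange(.525,.70,.01):
    m=(abs(q[:,0]-x)<.005)&(abs(q[:,1]+.191)<.008)
    if m.sum()>2: print(round(x,3),m.sum(),np.percentile(q[m,2],[10,50,90]).round(4))
```

```text
t 25.45 dock mm [-209.1 -396.6  212.4] tilt rotvec rel [-0.21 -0.01 -9.03] F dock [-0.82  0.49  0.26] M [ 0.012 -0.029 -0.019] op 0.397
carrier ((603.1303100585938, -182.51974487304688), (68.66107940673828, 144.4598388671875), 75.82582092285156)
0.525 12 [0.0307 0.0328 0.0667]
0.535 55 [0.0397 0.0764 0.079 ]
0.545 36 [0.0762 0.0779 0.0807]
0.555 14 [0.0336 0.0555 0.0777]
0.565 42 [0.0337 0.0359 0.0379]
0.575 43 [0.0341 0.036  0.0386]
0.585 36 [0.0336 0.0358 0.0382]
0.595 33 [0.0257 0.0344 0.0365]
0.605 38 [0.0234 0.0252 0.0286]
0.615 45 [0.0258 0.0301 0.0325]
0.625 39 [0.0294 0.0323 0.0344]
0.635 32 [0.0268 0.0308 0.0331]
0.645 39 [0.024  0.0262 0.0286]
0.655 23 [0.0232 0.026  0.0286]
0.665 24 [0.0119 0.0129 0.0151]
0.675 11 [0.0115 0.0134 0.0148]
```

View pics/top8.png

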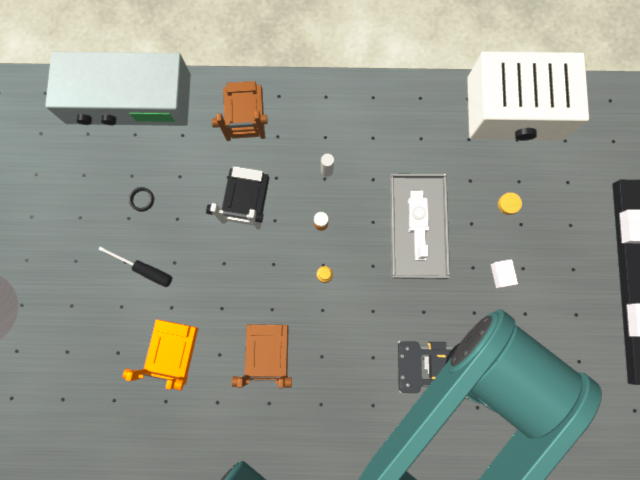

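The carrier lies flat and centred in the tray at about (419,226), plate top 0.025–0.026 at both ends. The bystanders are where they were and the arm is clear, so I hand in.

```bash
python3 -c "
from station import manip
print(manip.finish_job())"
```

```text
the job is handed in; nothing more can be done
None
```

The carrier is out of the dock and lying flat and upright in the tray, and the job is handed in, with no verdict reported. The run took about 25 s of the 70 s allowed.

- **Unhooking:** I gripped the handle and tilted the carrier about its heel until the keeper was felt at about 8°. The wrist force there reached about 5 N, and from the tilt I put the lip about 10 mm above the dock floor. I backed off to 7.5° and drew the carrier out along its own axis. The force readings during the draw never went above the carrier's weight.
- **Laying down:** I levelled it, carried it over the bystanders and lowered it in small steps. Touchdown changed the wrist force by only 1–2 N. Then I opened the gripper and backed the arm away.
- **Last check (top camera):** The carrier's middle is about 5 mm from the tray centre. The plate top reads 25–26 mm at both ends, which is what level on the tray floor should give. The bystanders look unmoved by eye, and nothing touches the gripper.
- **Disagreements:**
  - The arm was still coasting when the first approach move ended. It came down about 6 mm off the handle, and I corrected that before closing the grip.
  - The side view made the carrier look tongue-down over the tray, but the depth data showed it level.
  - A rectangle fitted to the carrier's outline in the tray came out skewed, probably because it picked up tray-wall points, so I relied on the height profile and the picture.

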